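Label the cheese on the deli scale

TASK

A wedge of cheese lies on the counter scale and needs its price label: with the fingertips, lightly press the cheese's preset key, the middle one of the nine square keys, and let it come up again; then lightly press the print key, the one long key in the column beside them, and take your hand away. Do not touch any other key or the weighing pan, pick nothing up, and leave the cheese and everything else on the counter where it is.

Things in the scene. Friction and masses are not known exactly. Their poses are not given: they have to be found in the camera images.
- scale: White counter scale, fixed, 400 mm deep (its x), 360 mm wide (its y), origin at the centre of its underside, z up, front towards -x (the robot). From the front: the sloping keypad panel, a flat shoulder 68 mm high (x = -74 to -38 mm), the steel pan, and a customer display 233 mm high behind the pan at x = 214, y = 100 mm.
- keypad: The scale's front panel, sloping up at 10 degrees from 45 mm high at its front edge to 68 mm. Origin in the middle of its surface, z its outward normal, x up the slope, y to the left seen from the robot. A dark display on its left half; on the right 3 x 3 square keys and, right of them, a column with a small round key and the long print key. Only the keys stand proud.
- preset_key_top (a point): Centre of the top face of the key to press first, the middle one of the nine square keys, at keypad (0, -68, 8) mm; same axes, the key moves along -z. The nine look alike: grey caps with a white slip, 22 mm (x) by 24 mm (y), 34 mm apart centre to centre both ways, 8 mm proud. Shut fingertips (about 22 by 29 mm) on its centre clear the other keys by about 7 mm.
- preset_key (a joint): Travel of the middle preset key, m: 0 up, 0.005 fully down. Sprung: starts to move at 1.2 N, is 2 mm down at 3.6 N and fully down, against a hard stop, at 7.2 N, comes up by itself. It counts as pressed beyond 0.002 and as up below 0.001.
- print_key_top (a point): Centre of the top face of the print key, the one long key, at keypad (-17, -146, 8) mm; same axes, moves along -z. Plain grey, 56 mm (x) by 24 mm (y), as long as the two rows nearest the robot, 8 mm proud. Its column is 44 mm to the right of the last square keys; 51 mm up the slope from its centre is the small round tare key, 24 mm across.
- print_key (a joint): Travel of the print key, m: same springs, travel and thresholds as the preset key; it goes down evenly wherever on its top it is pressed.
- other_keys: All the keys that must not be touched, taken together: the eight square keys around the middle one and the round tare key, same grey caps and height. Origin and axes as the keypad's.
- pan: Stainless weighing pan on the scale, 250 (x) x 360 mm, origin at the centre of its underside, at scale frame (0.085, 0, 0.092); its top is 98 mm above the counter, its rims 100 to 104 mm. Not to be touched.
- cheese: Wedge of hard yellow cheese with brown rind lying on the pan, 150 mm long, about 110 mm wide at the rind, 70 mm high. Loose, origin on its underside. To be left alone.
- pen: Blue pen, 120 mm long, 10 mm thick, lying across the flat shoulder between keypad and pan. Loose, origin at the middle of its underside. To be left alone.
- oil: Dark bottle of oil, 64 mm across, 230 mm tall, standing left of the scale. Loose, origin under its centre. To be left alone.
- tub: Round white deli tub with lid, 106 mm across, 80 mm tall, left of the scale. Loose, origin under its centre. To be left alone.
- paper_roll: Spare roll of label paper standing on end, 58 mm across, 57 mm tall, left of the scale. Loose, origin under its centre. To be left alone. The oil bottle, tub and roll change places.
- olives: Green glass jar of olives with steel lid, 72 mm across, 105 mm tall, right of the scale. Loose, origin under its centre. To be left alone.

How it is judged:
By the outcome, as a careful person would: the job done as asked, in the order asked, and still so for the second after the job is handed in, with the robot touching nothing.
It also fails if it takes over 32 s, if anything falls off the work surface, if the arm or the gripper's body presses on something with over 40 N, if the wrist force passes 120 N, or if a joint passes its speed limit or range.

ROBOT

A 6-joint arm with a two-finger parallel gripper is mounted at the origin on the work surface. World frame = base frame: x ahead of the robot, y to its left, z up, the work surface at z = 0. Lengths are in m, angles in rad, forces in N, time in s.
With the tool pointing down it reaches from about 0.3 to 0.825 m from the base axis. Payload 5.4 kg.
Tool frame: the origin (TCP) lies at the very end of the fingers, on their centre line; the grasp point (between the pads) lies 19 mm behind it (r.hold_point_z is the distance from the TCP to the grasp point, in m); z points along the fingers, y is the line along which they close (so a half turn about z gives the same grasp; the last joint's range is limited). The gripper opens to 92 mm and grips with 3 to 60 N. Pads are 20 mm wide; open, the fingers measure 128 mm over their backs; the gripper's body (75 mm by 189 mm) begins 69 mm behind the grasp point.
Start: joints at [-1.431, 0.158, 1.597, -0, 1.386, -0.21], TCP at [0.197, -0.54, 0.215] pointing down, gripper open.
Joint ranges: [-2.91, 2.91], [-0.94, 2.29], [0.18, 2.7], [-1.29, 4.43], [0.17, 2.64], [-3, 3]. Speed limits (rad/s): [2.57, 2.57, 3.14, 3.14, 3.14, 3.14].

INTERFACE

Orientations are given as a unit quaternion [w, x, y, z].
In Python, from cell import r gives the robot as it stands.
- The arm moves only by the tool move_arm, never from a script. Its argument "series" is a list that holds one entry, the list of rows, each a list of 7 numbers: the turn, a rotation vector about the tool's x, y, z in degrees, then the shift along the tool's x, y, z in mm, then the closure in counts, from 0 (fully open) to 255 (shut). A call has 1 to 10 rows; each row shifts and turns the commanded pose from where the row before left it, along the tool's axes as they then stand; what a row does not reach is not made up. A row lasts 1/10 s, in which the tool goes at most 50 mm and 8.59 degrees, less where a joint would pass 70% of its speed; a pose out of reach is approached as far as the arm can. A call is refused whole if a number of a shift passes 50 or a number of a turn 8.59, either way. A call with a gripper value outside its range is refused whole. The fingers move at their own pace and stop on an object; "newtons" is the grip in N (left out, the last holds). Time passes only in rows, so rows that do not move let the fingers close. It gives the time, the measured TCP pose, the force, the opening and the grip force at its end, in the units of the state.
- r.observe(): the state, without advancing time (a new reading comes with each control period).
- r.get_image(name): name is "side" or "top" or "wrist"; returns the picture (420x560x3 uint8, blue, green, red); there is no depth.
- r.get_calibration(name): a dict with "K" (3x3 intrinsics, pixels), "cam_to_world" (4x4, takes a point from camera to world coordinates). Camera axes: x right, y down, z forward; pixel columns grow to the right and rows downward; lengths in m; the calibration is good to about 2 mm. A picture is of the moment at which its call begins: read the wrist's pose just before it. get_calibration takes no time and is no camera call; for the wrist camera it gives the pose at the moment of the call.
- r.finish_job(): hands the job in; it is judged then, once.
Trained networks look in the newest picture that a camera, given by its name, has taken for a name from the list of things; names that differ only in an ending like _2 or _b are one class to them, and where a whole thing is asked for, a point or a joint stands for the part that bears it (a point fixed in the world has none). Each returns a list of dicts, best first, with "p" (0 to 1); they miss things now and then, are a little off and sometimes report something else, mostly with a low value. They report only what shows in the picture. A call takes as long as a camera call.
- r.spot_in(camera, thing): "pixel" ([row, column] in pixels, amid what is visible of it).
- r.regions_of(camera, thing): "pixels" (420x560 bool, what is visible of it) and "pixel" ([row, column] in pixels, amid what is visible of it).
The state is a dict: "time_s": time; "joint_pos": joint angles; "joint_vel": joint speeds; "tau": joint torques, N m; "tool_pos": TCP position; "tcp_rot": TCP orientation; "contact_force": force on the tool from outside, world axes, zero at the start; "ft_torque": the same for the moment, N m; "gripper_width": finger opening in m; "grip_force": force on a finger pad.
Only numpy, scipy, OpenCV 4.12 (cv2) and the standard library are available. Lean on these libraries where they do the work, as an engineer would, in place of code of your own. Each camera call takes 0.05 s, during which the arm holds its last target. There are 200 camera calls.

## Working session

There is one attempt and no reset: what is moved stays moved. The work goes in short steps, Python scripts to look and compute and a tool call to move; the robot and the scene stay as the last step left them, time stands still between calls to the robot, and variables do not carry over. Pictures are saved under pics/ and viewed, at most 10 in all, crops included, and the job is handed in when it is done.

Besides the shell and the picture viewer there is one more tool, called as name(argument=value, ...) on one line, values as JSON. move_arm: Moves the arm, as the interface text tells. Its arguments: {"type":"object","properties":{"series":{"type":"array","items":{"type":"array","items":{"type":"array","items":{"type":"number"}}}},"newtons":{"type":"number"}},"required":["series"]}

```bash
mkdir -p pics
cat > h.py <<'E'
import numpy as np, cv2
from cell import r
def ray(cal,px):
    K=np.array(cal["K"]);T=np.array(cal["cam_to_world"])
    d=T[:3,:3]@np.linalg.inv(K)@[px[1],px[0],1]; return T[:3,3],d/np.linalg.norm(d)
def atz(cal,px,z):
    o,d=ray(cal,px); return o+d*(z-o[2])/d[2]
def proj(cal,P):
    K=np.array(cal["K"]);T=np.linalg.inv(np.array(cal["cam_to_world"]))
    c=T[:3,:3]@np.array(P)+T[:3,3]; u=K@c; return u[1]/u[2],u[0]/u[2]
E
python3 - <<'E'
from h import *
ims=[]
for c in ["top","side"]:
    im=r.get_image(c); cv2.imwrite(f"pics/{c}0.png",im)
    cal=r.get_calibration(c); print(c,np.round(cal["cam_to_world"],3).tolist(),cal["K"][0][0])
    for t,z in [("preset_key",.065),("print_key",.06),("keypad",.056),("pan",.098),("pen",.07),("olives",.05)]:
        for d in r.spot_in(c,t)[:3]: print(t,d["p"],d["pixel"],np.round(atz(cal,d["pixel"],z),3))
print(r.observe()["time_s"])
E
```

```text
top [[0.019, -0.996, 0.086, 0.5], [-1.0, -0.021, -0.023, 0.041], [0.025, -0.085, -0.996, 1.22], [0.0, 0.0, 0.0, 1.0]] 460.00081369936987
preset_key 0.43 [253.7, 316.9] [ 0.501 -0.086  0.065]
print_key 0.5 [271.8, 345.3] [ 0.457 -0.159  0.06 ]
print_key 0.24 [168.7, 318.8] [ 0.717 -0.089  0.06 ]
keypad 0.63 [247.9, 292.8] [ 0.514 -0.026  0.056]
pan 0.61 [166.8, 316.9] [ 0.715 -0.08   0.098]
pen 0.63 [248.2, 290.6] [ 0.513 -0.02   0.07 ]
pen 0.43 [271.3, 345.9] [ 0.458 -0.159  0.07 ]
side [[0.992, -0.107, 0.068, 0.547], [-0.126, -0.775, 0.619, -0.451], [-0.013, -0.623, -0.782, 0.684], [0.0, 0.0, 0.0, 1.0]] 406.03871481764986
preset_key 0.75 [264.6, 225.1] [ 0.495 -0.088  0.065]
print_key 0.79 [309.7, 213.4] [ 0.471 -0.166  0.06 ]
keypad 0.6 [254.6, 235.1] [ 0.513 -0.065  0.056]
pan 0.62 [270.2, 353.4] [ 0.704 -0.146  0.098]
pen 0.7 [260.0, 277.8] [ 0.586 -0.094  0.07 ]
olives 0.73 [380.9, 283.6] [ 0.57  -0.287  0.05 ]
olives 0.39 [255.6, 234.7] [ 0.512 -0.063  0.05 ]
0.7
```

View pics/top0.png

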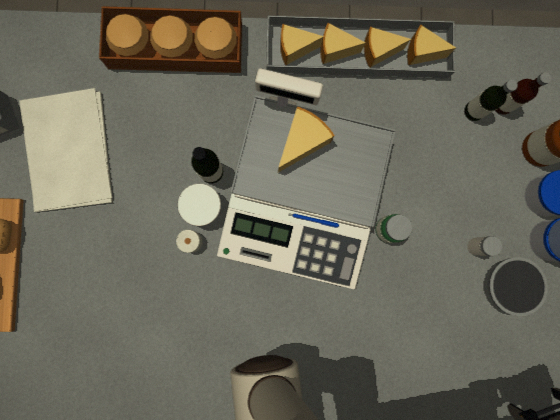

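View pics/side0.png

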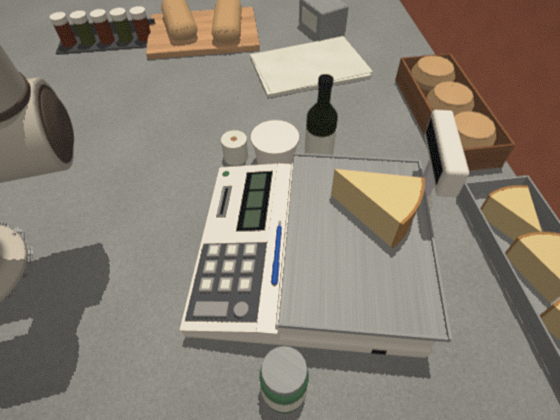

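The top view shows the scale yawed about -15°, with the middle key near (255,318) and the print key near (268,347). In the side view they are near (267,230) and (309,211). I'll fit the scale pose from the nine white slips in both images.

```bash
cat >> h.py <<'E'
def pose(p):
    x,y,a=p; c,s=np.cos(a),np.sin(a); R=np.array([[c,-s,0],[s,c,0],[0,0,1]])
    t=np.radians(10); Rk=np.array([[np.cos(t),0,-np.sin(t)],[0,1,0],[np.sin(t),0,np.cos(t)]])
    return R@Rk, R@[-.137,0,.0565]+[x,y,0]
def kp(p,P): R,o=pose(p); return o+R@np.array(P)
KEYS=[(i*.034,-.068+j*.034,.008) for i in(-1,0,1) for j in(-1,0,1)]
def blobs(im,box,thr=150):
    r0,r1,c0,c1=box; g=cv2.cvtColor(im,cv2.COLOR_BGR2GRAY)[r0:r1,c0:c1]
    g4=cv2.resize(g,None,fx=4,fy=4,interpolation=cv2.INTER_CUBIC)
    n,l,st,ce=cv2.connectedComponentsWithStats((g4>thr).astype(np.uint8))
    return [((ce[i][1]+.5)/4-.5+r0,(ce[i][0]+.5)/4-.5+c0,st[i][4]/16) for i in range(1,n)]
E
python3 - <<'E'
from h import *
from scipy.optimize import least_squares
ob={}
for c,box in [("top",(228,285,294,362)),("side",(238,325,190,268))]:
    im=cv2.imread(f"pics/{c}0.png"); 
    b=[x for x in blobs(im,box) if 10<x[2]<150]; ob[c]=np.array([x[:2] for x in b]); print(c,np.round(b,1).tolist())
    cal=r.get_calibration(c)
def res(p,cams=("top","side")):
    out=[]
    for c in cams:
        cal=r.get_calibration(c)
        for k in KEYS:
            d=ob[c]-proj(cal,kp(p,k)); out+=list(d[np.argmin((d**2).sum(1))])
    return out
for cams in [("top",),("side",),("top","side")]:
    s=least_squares(res,[.63,-.04,np.radians(-12)],args=(cams,),loss="soft_l1")
    p=s.x;print(cams,p,np.degrees(p[2]),np.abs(s.fun).mean(), np.round(kp(p,(0,-.068,.008)),4),np.round(kp(p,(-.017,-.146,.008)),4))
a=cv2.imread("pics/top0.png")[225:295,210:375];b=cv2.imread("pics/side0.png")[235:335,180:290]
o=[]
for c,(r0,c0),im in [("top",(225,210),a),("side",(235,180),b)]:
    v=cv2.resize(im,None,fx=4,fy=4,interpolation=cv2.INTER_CUBIC);cal=r.get_calibration(c)
    for k in KEYS+[(-.017,-.146,.008),(.034,-.146,.008),(.063,.18,0),(.063,-.18,0),(-.064,-.18,0)]:
        q=proj(cal,kp(p,k));cv2.circle(v,(int((q[1]-c0+.5)*4),int((q[0]-r0+.5)*4)),3,(0,0,255),-1)
    o.append(cv2.copyMakeBorder(v,0,0,0,800-v.shape[1],cv2.BORDER_CONSTANT) if 1 else v)
cv2.imwrite("pics/fit.png",cv2.resize(np.vstack(o),(640,544)))
E
```

```text
top [[238.0, 308.1, 42.0], [241.2, 321.3, 41.2], [244.4, 334.5, 41.4], [251.0, 304.9, 41.9], [254.3, 318.0, 40.5], [257.4, 331.2, 40.4], [264.1, 301.5, 40.4], [267.2, 314.7, 39.8], [270.4, 327.8, 39.8], [278.8, 315.7, 75.8]]
side [[248.7, 249.8, 100.1], [249.0, 231.5, 99.5], [249.5, 213.3, 92.3], [265.7, 228.3, 107.2], [265.5, 247.1, 113.2], [265.9, 209.7, 103.6], [283.5, 225.0, 119.2], [283.4, 244.4, 121.6], [283.5, 205.9, 114.5], [308.4, 240.6, 122.0]]
('top',) [ 0.61783035 -0.04552477 -0.22035374] -12.625339218873693 2.0945344542074418 [ 0.4679 -0.0816  0.0644] [ 0.4345 -0.1541  0.0614]
('side',) [ 0.61926927 -0.05233401 -0.23040373] -13.20116157046315 3.207957633558484 [ 0.469  -0.0869  0.0644] [ 0.4349 -0.159   0.0614]
('top', 'side') [ 0.61836088 -0.04955551 -0.21822626] -12.503443652929349 2.9795112266365273 [ 0.4685 -0.086   0.0644] [ 0.4353 -0.1585  0.0614]
```

View pics/fit.png

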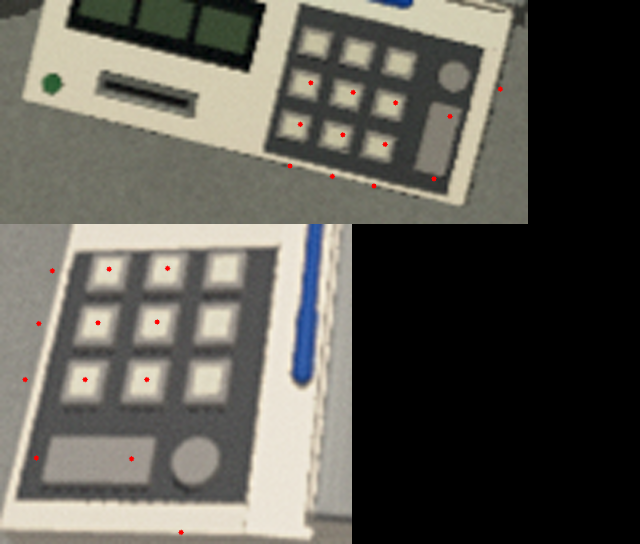

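The nearest-blob matching slipped one row towards the robot. The blobs themselves are right, so I'll refit with explicit matching.

Run:
```python
from h import *
from scipy.optimize import least_squares
# order: i=-1(near)..1, j=-1(right)..1(left)
T=np.array([[270.4,327.8],[267.2,314.7],[264.1,301.5],[257.4,331.2],[254.3,318],[251,304.9],[244.4,334.5],[241.2,321.3],[238,308.1]])
S=np.array([[283.5,205.9],[265.9,209.7],[249.5,213.3],[283.5,225],[265.7,228.3],[249,231.5],[283.4,244.4],[265.5,247.1],[248.7,249.8]])
cal={c:r.get_calibration(c) for c in("top","side")}
def res(p,cams):
    return np.concatenate([np.ravel(o-np.array([proj(cal[c],kp(p,k)) for k in KEYS])) for c,o in (("top",T),("side",S)) if c in cams])
for cams in [("top",),("side",),("top","side")]:
    s=least_squares(res,[.65,-.04,-.23],args=(cams,)); p=s.x
    print(cams,np.round(p,4),np.degrees(p[2]),np.abs(s.fun).mean(),np.round(kp(p,(0,-.068,.008)),4),np.round(kp(p,(-.017,-.146,.008)),4))
np.save("p.npy",p)
for c,t in(("top",(-.017,-.146,.008)),("side",(-.017,-.146,.008))): print(c,proj(cal[c],kp(p,t)))
o=r.observe();print(o["tool_pos"],o["tcp_rot"])
```

```text
('top',) [ 0.6491 -0.0528 -0.2187] -12.531944662052378 0.02858884464032485 [ 0.4993 -0.0892  0.0644] [ 0.466  -0.1617  0.0614]
('side',) [ 0.6499 -0.0545 -0.2186] -12.526973546589641 0.049117154280695435 [ 0.5    -0.0909  0.0644] [ 0.4668 -0.1634  0.0614]
('top', 'side') [ 0.6496 -0.0539 -0.2186] -12.522775675626283 0.270677112438842 [ 0.4998 -0.0902  0.0644] [ 0.4665 -0.1627  0.0614]
top (np.float64(267.8787583869967), np.float64(346.91310492847987))
side (np.float64(307.6611953820688), np.float64(210.1770227330429))
[ 0.19702466 -0.54017305  0.21459548] [-1.37411158e-05  9.84747338e-01  1.73990458e-01  3.14688200e-06]
```

move_arm(series=[[[0, 0, 8.1, 0, 0, 0, 255], [0, 0, 8.1, 0, 0, 0, 255], [0, 0, 8.1, 0, 0, 0, 255], [0, 0, 8.2, 0, 0, 0, 255], [0, 5, 0, 0, 0, 0, 255], [0, 5, 0, 0, 0, 0, 255], [0, 0, 0, 0, 0, 0, 255]]], newtons=20)

```text
time_s: 1.4
tool_pos: [0.1955, -0.5399, 0.2143]
tcp_rot: [0.009, 0.99, -0.109, 0.087]
contact_force: [-0.3, 0.1, -0.2]
gripper_width: 0.0383
grip_force: 0.0
```

```bash
cat >> h.py <<'E'
from scipy.spatial.transform import Rotation as Ro
def status(p=None):
    p=np.load("p.npy") if p is None else p
    o=r.observe();q=o["tcp_rot"];Rt=Ro.from_quat([q[1],q[2],q[3],q[0]])
    R,_=pose(p);Rg=Ro.from_matrix(R@np.diag([1,-1,-1]))
    print("t",o["time_s"],"turn deg",np.round((Rt.inv()*Rg).as_rotvec(degrees=True),2),"w",o["gripper_width"],"F",np.round(o["contact_force"],2),"q6",o["joint_pos"][5])
    for n,k in(("preset",(0,-.068,.008)),("print",(-.017,-.146,.008))):
        print(n,"tool mm",np.round(Rt.inv().apply(kp(p,k)-o["tool_pos"])*1000,2))
E
python3 -c "
from h import *
status();print(r.observe()['tool_pos'])"
```

```text
t 1.4 turn deg [-0.01 -0.   -0.1 ] w 0.03831967293375344 F [-0.35  0.09 -0.17] q6 0.2213609275555401
preset tool mm [ 169.57 -505.23  182.45]
print tool mm [ 152.7  -427.2   182.43]
[ 0.19551243 -0.53994535  0.21433123]
```

move_arm(series=[[[0, 0, 0, 15, -44, 8, 255], [0, 0, 0, 15, -44, 8, 255], [0, 0, 0, 15, -44, 8, 255], [0, 0, 0, 15, -44, 8, 255], [0, 0, 0, 15, -44, 8, 255], [0, 0, 0, 15, -44, 8, 255], [0, 0, 0, 15, -44, 8, 255], [0, 0, 0, 15, -44, 8, 255], [0, 0, 0, 15, -44, 8, 255], [0, 0, 0, 15, -44, 8, 255]]])

```text
time_s: 2.4
tool_pos: [0.4508, -0.1436, 0.1624]
tcp_rot: [0.01, 0.99, -0.108, 0.087]
contact_force: [0.0, -0.5, 0.1]
gripper_width: 0.0008
grip_force: 0.0
```

```bash
python3 -c "
from h import *
status()"
```

```text
t 2.4 turn deg [ 0.09 -0.02  0.1 ] w 0.0007685265170746529 F [ 0.04 -0.45  0.1 ] q6 1.150694892803886
preset tool mm [ 18.7  -62.87 102.68]
print tool mm [  1.57  15.1  102.8 ]
```

move_arm(series=[[[0, 0, 0, 10, -32, 20, 255], [0, 0, 0, 9, -31, 20, 255], [0, 0, 0, 0, 0, 20, 255], [0, 0, 0, 0, 0, 15, 255], [0, 0, 0, 0, 0, 0, 255], [0, 0, 0, 0, 0, 0, 255]]])

```text
time_s: 3.0
tool_pos: [0.4946, -0.0906, 0.0917]
tcp_rot: [0.01, 0.99, -0.108, 0.086]
contact_force: [-0.0, 0.0, 1.6]
gripper_width: 0.0004
grip_force: 0.0
```

```bash
python3 -c "
from h import *
status()
p=np.load('p.npy');o=[]
for c in ('wrist','side'):
    cal=r.get_calibration(c);v=r.get_image(c)
    if c=='side': v=cv2.resize(v[200:340,160:347],(560,420),interpolation=cv2.INTER_CUBIC)
    else:
      for k in KEYS+[(-.017,-.146,.008)]:
        q=proj(cal,kp(p,k));cv2.circle(v,(int(q[1]),int(q[0])),2,(0,0,255),-1)
      q=proj(cal,r.observe()['tool_pos']);print(q);cv2.circle(v,(int(q[1]),int(q[0])),3,(0,255,0),-1)
    o.append(cv2.resize(v,(400,300)))
cv2.imwrite('pics/n1.png',cv2.resize(np.hstack(o),(800,300)))
"
```

```text
t 3.0 turn deg [0.02 0.02 0.1 ] w 0.0003815889385366944 F [-0.01  0.04  1.63] q6 1.3145360757761637
preset tool mm [ 0.2  -1.52 27.75]
print tool mm [-16.93  76.45  27.79]
(np.float64(244.3105055337796), np.float64(278.20977009904965))
```

View pics/n1.png

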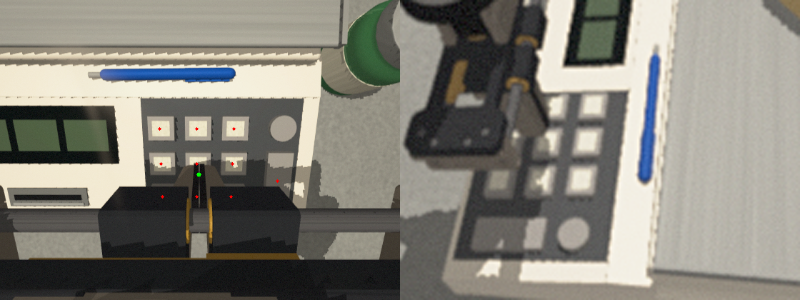

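The wrist view shows the fitted points on the slips to within about 1 mm, with the fingertips over the middle key. I'll go down close, then press in small steps.

move_arm(series=[[[0, 0, 0, 0, -1, 10, 255], [0, 0, 0, 0, 0, 8, 255], [0, 0, 0, 0, 0, 5, 255], [0, 0, 0, 0, 0, 0, 255], [0, 0, 0, 0, 0, 0, 255]]])

```text
time_s: 3.6
tool_pos: [0.4983, -0.0906, 0.0684]
tcp_rot: [0.009, 0.99, -0.108, 0.086]
contact_force: [-0.3, -0.5, -0.5]
gripper_width: 0.0009
grip_force: 0.0
```

```bash
python3 -c "
from h import *
status()"
```

```text
t 3.6 turn deg [-0.02  0.03  0.06] w 0.0008664501403108156 F [-0.35 -0.49 -0.54] q6 1.315166307520474
preset tool mm [ 0.61 -0.68  4.21]
print tool mm [-16.47  77.3    4.2 ]
```

move_arm(series=[[[0, 0, 0, 0.5, -0.5, 2, 255], [0, 0, 0, 0, 0, 2, 255], [0, 0, 0, 0, 0, 1, 255], [0, 0, 0, 0, 0, 0, 255], [0, 0, 0, 0, 0, 0, 255]]])

```text
time_s: 4.1
tool_pos: [0.5001, -0.0905, 0.0641]
tcp_rot: [0.01, 0.99, -0.108, 0.087]
contact_force: [-0.4, 0.0, 1.9]
gripper_width: 0.0003
grip_force: 0.9
```

```bash
python3 -c "
from h import *
status()"
```

```text
t 4.1 turn deg [-0.01 -0.03  0.06] w 0.00028885919210746034 F [-0.42  0.02  1.9 ] q6 1.3164773224498103
preset tool mm [-0.37 -0.19 -0.35]
print tool mm [-17.45  77.79  -0.37]
```

move_arm(series=[[[0, 0, 0, 0, 0, 1.5, 255], [0, 0, 0, 0, 0, 1.5, 255], [0, 0, 0, 0, 0, 0, 255], [0, 0, 0, 0, 0, 0, 255]]])

```text
time_s: 4.5
tool_pos: [0.5007, -0.0906, 0.0612]
tcp_rot: [0.01, 0.99, -0.108, 0.087]
contact_force: [-1.4, 2.0, 4.3]
gripper_width: 0.0003
grip_force: 2.7
```

```bash
python3 -c "
from h import *
status()
for i in range(3): r.get_image('side'); print(r.observe()['contact_force'])"
```

```text
t 4.5 turn deg [-0.01 -0.03  0.06] w 0.0002544508386194829 F [-1.36  1.96  4.29] q6 1.3163371783083215
preset tool mm [-0.4 -0.2 -3.3]
print tool mm [-17.49  77.78  -3.32]
[-1.66062828  0.62397095  6.17947153]
[-1.78017338  0.61205909  4.44789516]
[-1.29696396  0.18994617  5.70820966]
```

About 5.3 N along the normal, so the key is about 3.4 mm down and pressed. Next I lift clear and move across to the print key.

move_arm(series=[[[0, 0, 0, 0, 0, -5, 255], [0, 0, 0, 0, 0, -10, 255], [0, 0, 0, 0, 0, -12, 255], [0, 0, 0, 0, 0, 0, 255], [0, 0, 0, -5, 20, 0, 255], [0, 0, 0, -5, 20, 0, 255], [0, 0, 0, -4, 20, 0, 255], [0, 0, 0, -3.5, 18, 0, 255], [0, 0, 0, 0, 0, 0, 255], [0, 0, 0, 0, 0, 0, 255]]])

```text
time_s: 5.65
tool_pos: [0.4621, -0.1618, 0.0844]
tcp_rot: [0.009, 0.99, -0.109, 0.087]
contact_force: [-0.4, 0.2, -1.0]
gripper_width: 0.0004
grip_force: 0.0
```

```bash
python3 -c "
from h import *
status()
p=np.load('p.npy');o=[]
cal=r.get_calibration('wrist');v=r.get_image('wrist')
for k in KEYS+[(-.017,-.146,.008),(.034,-.146,.008)]:
        q=proj(cal,kp(p,k));cv2.circle(v,(int(q[1]),int(q[0])),2,(0,0,255),-1)
cv2.imwrite('pics/n2.png',v)
"
```

```text
t 5.65 turn deg [-0.02  0.01  0.  ] w 0.00043385362828192756 F [-0.4   0.19 -1.  ] q6 1.1107082486887687
preset tool mm [ 17.47 -78.05  23.43]
print tool mm [ 0.47 -0.05 23.4 ]
```

View pics/n2.png

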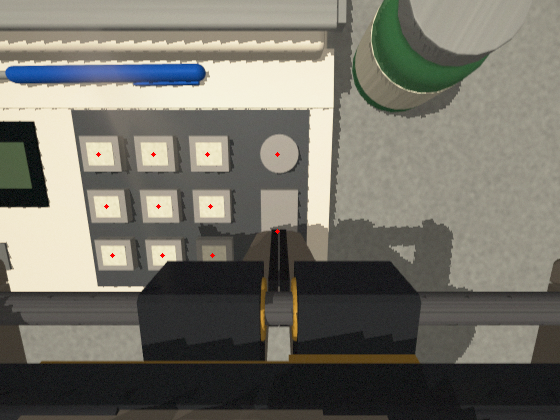

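The red points sit on every key, all keys are up, and the fingertips are over the print key column near (278,232). Pressing the print key.

move_arm(series=[[[0, 0, 0, 0, 0, 9, 255], [0, 0, 0, 0, 0, 8, 255], [0, 0, 0, 0, 0, 4, 255], [0, 0, 0, 0, 0, 2, 255], [0, 0, 0, 0, 0, 2, 255], [0, 0, 0, 0, 0, 1.5, 255], [0, 0, 0, 0, 0, 0, 255], [0, 0, 0, 0, 0, 0, 255]]])

```text
time_s: 6.5
tool_pos: [0.4665, -0.1627, 0.0584]
tcp_rot: [0.009, 0.99, -0.108, 0.086]
contact_force: [-3.7, 2.8, 4.4]
gripper_width: 0.0003
grip_force: 2.5
```

```bash
python3 -c "
from h import *
status()
for i in range(4): r.get_image('side'); print(r.observe()['contact_force'])"
```

```text
t 6.5 turn deg [-0.04  0.03  0.07] w 0.000281104296546499 F [-3.7   2.82  4.41] q6 1.1076103684808047
preset tool mm [ 17.67 -77.93  -2.96]
print tool mm [ 0.58  0.05 -3.  ]
[-3.43302261  3.78497761  4.54780466]
[-2.81369489  4.1072725   4.34810861]
[-3.71520875  3.23911979  4.89096022]
[-2.43465167  4.13666843  4.5223994 ]
```

About 5.1 N, so the print key is about 3.2 mm down and pressed. Lifting and retreating.

move_arm(series=[[[0, 0, 0, 0, 0, -5, 255], [0, 0, 0, 0, 0, -15, 255], [0, 0, 0, 0, 0, -30, 255], [0, 0, 0, -10, 0, -40, 255], [0, 0, 0, -20, 0, -40, 255], [0, 0, 0, -20, 10, -10, 255], [0, 0, 0, -20, 20, 0, 255], [0, 0, 0, -20, 20, 0, 255], [0, 0, 0, 0, 0, 0, 255], [0, 0, 0, 0, 0, 0, 255]]])

```text
time_s: 7.7
tool_pos: [0.3459, -0.1882, 0.1811]
tcp_rot: [0.01, 0.99, -0.109, 0.087]
contact_force: [0.6, -0.5, 0.4]
gripper_width: 0.0002
grip_force: 0.0
```

```bash
python3 -c "
from h import *
status()
cv2.imwrite('pics/end.png',r.get_image('side'))"
```

```text
t 7.7 turn deg [ 0.08 -0.1  -0.05] w 0.00020349623839059508 F [ 0.6  -0.47  0.43] q6 0.8583588310086195
preset tool mm [ 106.39 -129.27  137.35]
print tool mm [ 89.46 -51.26 137.43]
```

View pics/end.png

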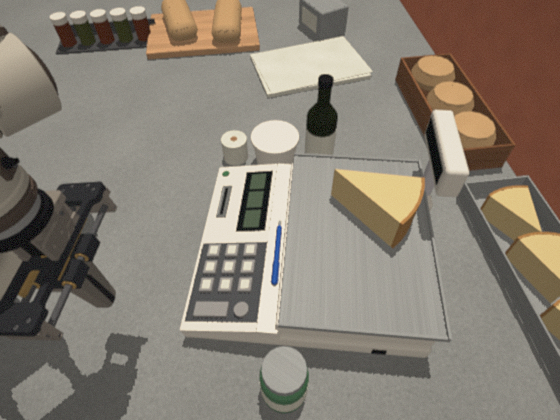

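The hand is well clear on the left, all keys are up, and the cheese, pen and jars are where they started.

```bash
python3 -c "
from cell import r
print(r.finish_job())"
```

```text
the job is handed in; nothing more can be done
None
```

I pressed and released the middle preset key, then the print key, at about 5 N each, took the hand away with everything else left in place, and handed the job in; the hand-in returned no verdict.

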